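Put the filler spreader in the wash block and pump it

ROBOT

A 6-joint arm with a two-finger parallel gripper is mounted at the origin on the work surface. World frame = base frame: x ahead of the robot, y to its left, z up, the work surface at z = 0. Lengths are in m, angles in rad, forces in N, time in s.
With the tool pointing down it reaches from about 0.225 to 0.875 m from the base axis. Payload 3.4 kg.
Tool frame: the origin (TCP) lies at the very end of the fingers, on their centre line; the grasp point (between the pads) lies 19 mm behind it; z points along the fingers, y is the line along which they close (so a half turn about z gives the same grasp; the last joint's range is limited). The gripper opens to 85 mm and grips with 20 to 120 N. Pads are 22 mm wide; open, the fingers measure 114 mm over their backs; the gripper's body (76 mm by 85 mm) begins 54 mm behind the grasp point. The pads swing forward as they close: fully open they stand 13 mm farther back than shut.
Start: joints at [1.073, 0.276, 1.505, -0, 1.361, -0.121], TCP at [0.212, 0.535, 0.211] pointing down, gripper open.
Joint ranges: [-2.89, 2.89], [-0.75, 2.08], [0.22, 2.7], [-1.18, 4.32], [0.11, 2.71], [-2.7, 2.7]. Speed limits (rad/s): [2.57, 2.57, 3.14, 3.14, 3.14, 3.14].

INTERFACE

Orientations are given as a unit quaternion [w, x, y, z].
In Python, from rig import get_state, optics, sign_off gives the robot as it stands.
- The arm moves only by the tool send_rows, never from a script. Its argument "increments" is a list of rows, each an object with "gripper": the gripper's target within -1 to 1 (shut at 1, half-way at 0, fully open at -1); "linear": the shift along the world's x, y, z in m, a list of three; "delta_rot": the turn, a rotation vector about the world's x, y, z in rad, a list of three. In form: [{"gripper": gripper, "linear": [dx, dy, dz], "delta_rot": [rx, ry, rz]}, ...]. A call has 1 to 8 rows; each row is the pose to reach, as a shift and turn from the pose commanded when the call began; what a row does not reach only later rows make up. A row lasts 1/10 s, in which the tool goes at most 50 mm and 8.59 degrees, less where a joint would pass 70% of its speed; a pose out of reach is approached as far as the arm can. A call with a gripper value outside its range is refused whole. The fingers move at their own pace and stop on an object; "newtons" is the grip in N (left out, the last holds). Time passes only in rows, so rows that repeat a pose let the fingers close. It gives the time, the measured TCP pose, the force, the opening and the grip force at its end, in the units of the state.
- get_state(): the state, without advancing time (a new reading comes with each control period).
- optics.get_image(name): name is "side" or "top"; returns a dict with "pixels" (384x512x3 uint8, blue, green, red), "K" (3x3 intrinsics, pixels), "rvec" (rotation vector, rad) and "tvec" (3), from world to camera coordinates, as OpenCV has them. Camera axes: x right, y down, z forward; pixel columns grow to the right and rows downward; lengths in m; the calibration is good to about 2 mm. A picture is of the moment at which its call begins. There is no depth.
- sign_off(): hands the job in; it is judged then, once.
The state is a dict: "clock": time; "qpos": joint angles; "qd": joint speeds; "effort": joint torques, N m; "position": TCP position; "ee_rot": TCP orientation; "contact_force": force on the tool from outside, world axes, zero at the start; "moment": the same for the moment, N m; "width": finger opening in m; "gripper_force": force on a finger pad.
Only numpy, scipy, OpenCV 4.12 (cv2) and the standard library are available. Lean on these libraries where they do the work, as an engineer would, in place of code of your own. Each camera call takes 0.05 s, during which the arm holds its last target. There are 200 camera calls.

TASK

Wash up the filler spreader: take it by its wooden handle out of the tool rest and lower it, blade down, all the way into the long slot of the wash block, and let go without dropping it. Then press the block's pump plunger right down to its stop and let it spring back up, with the spreader left in its slot. Leave the other things on the bench where they are.

Things in the scene. Friction and masses are not known exactly. Their poses are not given: they have to be found in the camera images.
- spreader: Filler spreader: flat steel blade 100 mm wide (x), 4 thick (y), 80 high, with a wooden bar handle along its top, 112 long (x), 24 thick (y), 30 high (80 to 110 mm above the blade's lower edge). About 0.3 kg. Origin: middle of the lower edge; x along it, z up to the handle. Both faces alike. Starts standing upright in the rest; may lean up to 6 degrees.
- blade_edge (a point): Middle of the lower edge of the spreader's blade (the spreader's origin).
- handle_mid (a point): Centre of the spreader's wooden handle, 95 mm above the blade's lower edge.
- rest: Tool rest, fixed: dark steel base plate 130 x 80 mm, 8 thick, with two notched brackets 36 mm either side of the middle along x, tops 50 mm above the bench; notches 8 mm wide (y), open above, down to the plate on which the blade stands. Origin: centre of its underside; x along the blade. It may stand left or right of the wash block.
- wash_block: Wash block, fixed: aluminium, 150 mm (x) by 180 (y), 70 high. In its top two slots along x: the long one at y = -60 mm, a short one at y = -5; at y = +60 a pump plunger on a round collar (38 mm across, 22 high). A thin copper pipe, at most 11 mm above the top, runs along the +x edge from collar to long slot. Origin: centre of its underside.
- long_slot (a point): Centre of the long slot's mouth, level with the block's top (70 mm above the bench); axes as the block's, x along the slot. Slot 112 mm long (x), 9 wide (y), 60 deep, mouth chamfered by 4 mm. Fully home, the blade's lower edge stands on the floor 60 mm below this point and the handle's underside is 20 mm above the block's top.
- short_slot (a point): Centre of the short slot's mouth: 60 mm long, 9 mm wide, 60 mm deep; too short for this spreader. Empty.
- plunger_top (a point): Centre of the upper face of the pump plunger's black round head (46 mm across, 12 mm thick), 130 mm above the bench when up, 112 mm when fully down.
- plunger (a joint): Travel of the plunger: 0 = up, 0.018 m = fully down on its stop. A spring pushes it back up (about 3 N to start, 9 N at the stop).
- hub: Bystander: aluminium wheel hub, 160 mm across, 58 mm high, loose. Origin: centre of its underside.
- bottle: Bystander: white plastic bottle, 68 mm across, 170 mm high, loose. Origin: centre of its underside.
- tin: Bystander: tin, 84 mm across, 90 mm high, loose. Origin: centre of its underside.
- sanding_block: Bystander: cork sanding block 110 x 60 x 32 mm, loose. Origin: centre of its underside.
There are look-alikes about, which are no part of the job. Several things have the shape of the spreader; the one meant has the colours described above.

How it is judged:
By the outcome, as a careful person would: the job done as asked, in the order asked, and still so for the second after the job is handed in, with the robot touching nothing.
It also fails if it takes over 61 s, if anything falls off the work surface, if the arm or the gripper's body presses on something with over 40 N, if the wrist force passes 120 N, or if a joint passes its speed limit or range.

## Working session

There is one attempt and no reset: what is moved stays moved. The work goes in short steps, Python scripts to look and compute and a tool call to move; the robot and the scene stay as the last step left them, time stands still between calls to the robot, and variables do not carry over. Pictures are saved under pics/ and viewed, at most 10 in all, crops included, and the job is handed in when it is done.

Besides the shell and the picture viewer there is one more tool, called after "Emit:" as name(argument=value, ...) on one line, values as JSON. send_rows: Moves the arm, as the interface text tells. Its arguments: {"type":"object","properties":{"increments":{"type":"array"},"newtons":{"type":"number"}},"required":["increments"]}

```bash
mkdir -p pics; cat > h.py <<'E'
import numpy as np, cv2
from rig import get_state, optics, sign_off
def grab(n,f=None):
    d=optics.get_image(n)
    if f: cv2.imwrite('pics/'+f,d['pixels']); np.savez('pics/cal_'+n,K=d['K'],r=d['rvec'],t=d['tvec'])
    return d
def cal(n):
    d=np.load(f'pics/cal_{n}.npz'); return d['K'],d['r'].ravel(),d['t'].ravel()
def ray(n,uv):
    K,r,t=cal(n);R=cv2.Rodrigues(r)[0]
    return -R.T@t, R.T@np.linalg.inv(K)@np.array([uv[0],uv[1],1.])
def at_z(n,uv,z):
    c,d=ray(n,uv); return c+d*(z-c[2])/d[2]
def proj(n,P):
    K,r,t=cal(n); return cv2.projectPoints(np.float64(P).reshape(-1,1,3),r,t,K,None)[0].reshape(-1,2)
E
python3 - <<'E'
from h import *
for n in('top','side'):
    d=grab(n,n+'0.png'); 
    cv2.imwrite(f'pics/{n}0b.png',cv2.resize(d['pixels'],(800,600),interpolation=cv2.INTER_CUBIC))
    print(n,ray(n,(256,192)),d['K'][0,0])
print(get_state())
E
```

```text
top (array([0.25086998, 0.00507399, 1.97471102]), array([ 0.14954608, -0.00922808, -0.98872976])) 487.4619492537155
side (array([ 0.4093547 , -1.06150788,  0.81028145]), array([ 0.1008281 ,  0.84065435, -0.53234679])) 363.53160279157487
{'clock': 0.1, 'qpos': array([ 1.07303009e+00,  2.76507974e-01,  1.50601120e+00, -2.72557044e-05,
        1.36072743e+00, -1.21009896e-01]), 'qd': array([ 0.0017227 , -0.00059368, -0.00615492, -0.00139148,  0.00089133,
       -0.00096029]), 'effort': array([ 3.12270487e-03, -4.17696297e+01, -2.46408069e+01, -2.34949030e-04,
        5.77712985e-03, -2.99689233e-07]), 'position': array([0.21131638, 0.53420391, 0.21043796]), 'ee_rot': array([-2.39101819e-04,  1.87263137e-01,  9.82309439e-01, -7.91771232e-04]), 'contact_force': array([ 0.34782584, -1.00548178, -0.2597906 ]), 'moment': array([-0.03421562,  0.01315153,  0.00438164]), 'gripper_force': 0.0, 'width': 0.08539935220987031}
```

View pics/top0b.png

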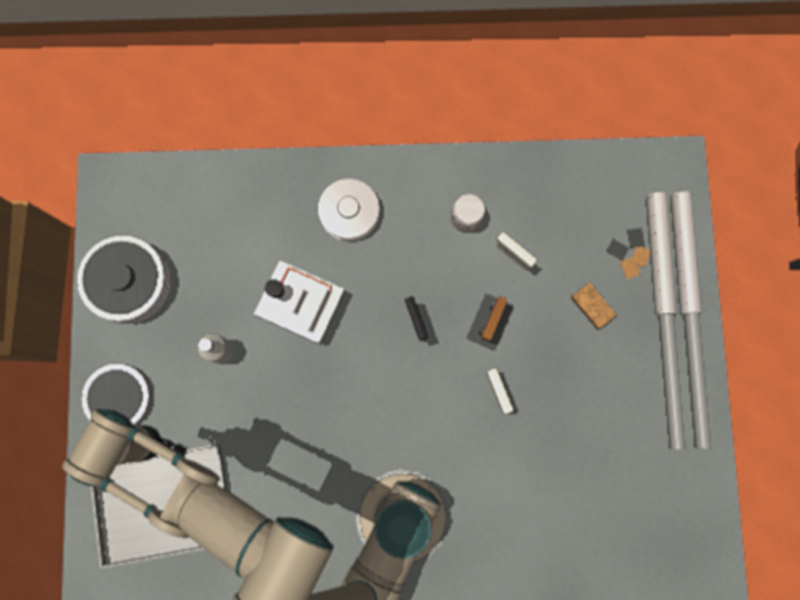

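View pics/side0b.png

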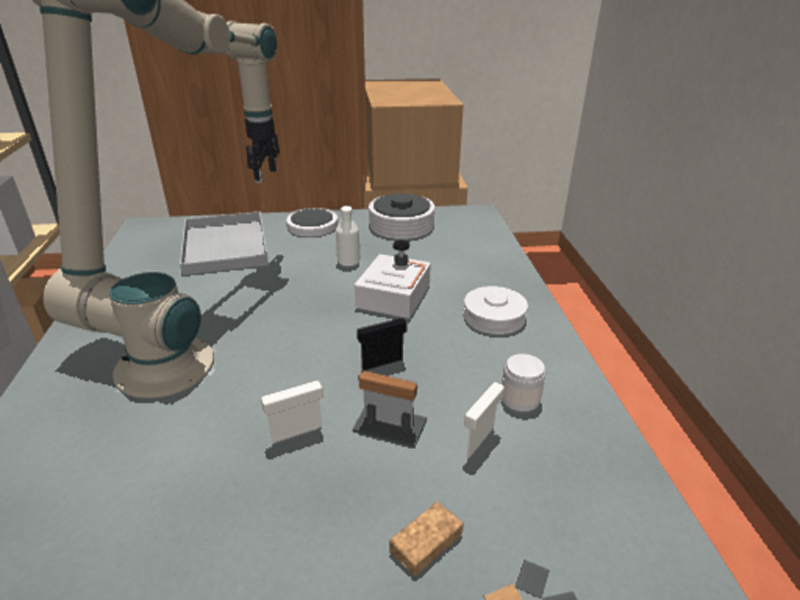

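The top picture shows the wash block at about (300,300), with the long slot towards the right and the plunger at (275,288). The brown-handled spreader in its dark rest is at (495,320). The side view shows the same layout: spreader at (388,405), block at (393,285). Next I'll enlarge both.

```bash
python3 - <<'E'
from h import *
def crop(f,boxes,s,out):
    im=cv2.imread('pics/'+f); o=[]
    for x,y,w,h in boxes:
        c=cv2.resize(im[y:y+h,x:x+w],None,fx=s,fy=s,interpolation=cv2.INTER_CUBIC)
        for k in range(0,w,10): cv2.putText(c,str(x+k),(int((k+.5)*s),9),0,.33,(0,0,255)); cv2.line(c,(int((k+.5)*s),10),(int((k+.5)*s),16),(0,0,255))
        for k in range(0,h,10): cv2.putText(c,str(y+k),(8,int((k+.5)*s)+4),0,.33,(0,0,255)); cv2.line(c,(0,int((k+.5)*s)),(7,int((k+.5)*s)),(0,0,255))
        o.append(c)
    cv2.imwrite('pics/'+out,np.hstack(o))
crop('top0.png',[(160,162,66,66),(290,172,54,66)],6.6,'topc.png')
crop('side0.png',[(222,150,60,72),(222,220,60,72)],6.6,'sidec.png')
E
```

```text
(no output)
```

View pics/topc.png

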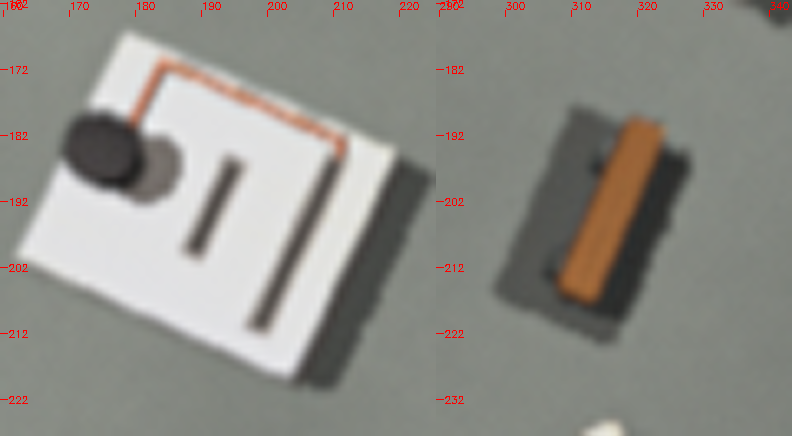

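View pics/sidec.png

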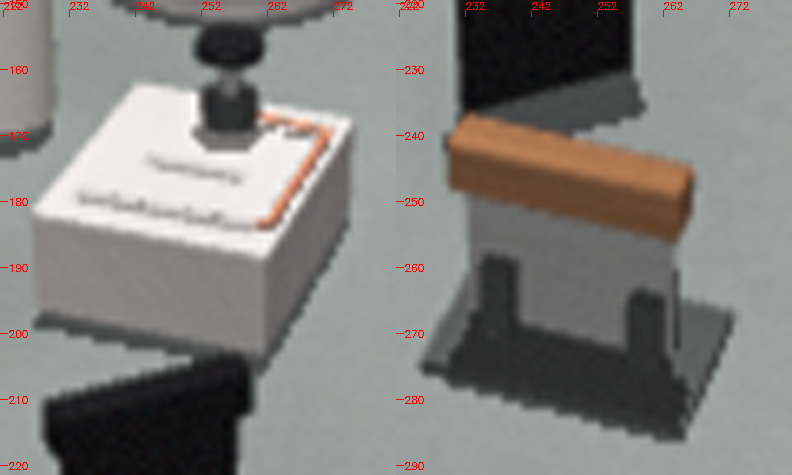

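Readings in crop pixels (top view):
- **Block corners:** (124,31), (397,149), (297,380), (17,258).
- **Slot centre:** about (299,240).
- **Plunger head:** (102,150).
- **Handle corners:** (632,118), (664,130), (598,304), (557,288).

The side crop shows matching corners, so I'll fit the poses using both views.

```bash
cat > fit.py <<'E'
from h import *
from scipy.optimize import least_squares
from scipy.spatial.transform import Rotation as Ro
px=lambda X,Y,x0,y0,ox=0:(x0+(X-ox)/6.6-.5,y0+Y/6.6-.5)
T1=lambda X,Y:('top',px(X,Y,160,162)); T2=lambda X,Y:('top',px(X,Y,290,172,435.6))
S1=lambda X,Y:('side',px(X,Y,222,150)); S2=lambda X,Y:('side',px(X,Y,222,220,396))
def fit(obs,pose,p0):
    def res(p):
        R,t=pose(p); return np.concatenate([proj(n,R.apply(P)+t)[0]-uv for P,(n,uv) in obs])
    s=least_squares(res,p0,loss='soft_l1'); return s.x,s.fun.reshape(-1,2)
flat=lambda p:(Ro.from_euler('z',p[2]),np.array([p[0],p[1],0]))
if __name__=='__main__':
    a,b,h=.075,.09,.07
    blk=[((a,b,h),T1(124,31)),((a,-b,h),T1(397,149)),((-a,-b,h),T1(297,380)),((-a,b,h),T1(17,258)),
     ((0,-.06,h),T1(299,240)),((0,-.005,h),T1(214,208)),((0,.06,.13),T1(102,150)),
     ((-a,b,h),S1(135,83)),((a,b,h),S1(352,120)),((a,-b,h),S1(270,257)),((-a,-b,h),S1(33,212)),((-a,-b,0),S1(35,323)),((a,-b,0),S1(262,365))]
    np.set_printoptions(precision=4,suppress=True)
    p0=[*at_z('top',px(214,208,160,162),.07)[:2],-.4]
    p,r=fit(blk,flat,p0); print('block',p,'\n',r.round(1).tolist())
    R,t=flat(p)
    for n,P in(('long',(0,-.06,.07)),('plunger',(0,.06,.13))): print(n,R.apply(P)+t)
    c,d=.065,.04
    rest=[((c,d,.008),T2(572,103)),((c,-d,.008),T2(692,157)),((-c,-d,.008),T2(615,343)),((-c,d,.008),T2(494,292)),
     ((-c,-d,0),S2(420,370)),((c,-d,0),S2(680,438)),((c,d,.008),S2(735,313))]
    q,r=fit(rest,flat,[*at_z('top',(313,205),.008)[:2],-.4]); print('rest',q,'\n',r.round(1).tolist())
    sp=lambda p:(Ro.from_euler('zx',[p[2],p[3]]) if 0 else Ro.from_euler('ZX',[p[2],p[3]]),np.array([p[0],p[1],.008]))
    e,f=.056,.012
    hd=[((e,-f,.11),T2(664,130)),((-e,-f,.11),T2(598,304)),((e,f,.11),T2(632,118)),((-e,f,.11),T2(557,288)),
     ((-e,f,.11),S2(470,113)),((e,f,.11),S2(692,165)),((-e,-f,.11),S2(450,138)),((-e,-f,.08),S2(450,188)),((e,-f,.08),S2(675,240)),((e,-f,.11),S2(680,193))]
    s,r=fit(hd,sp,[*q,0]); print('spreader',s,'lean deg',np.degrees(s[3]),'\n',r.round(1).tolist())
    R,t=sp(s); print('handle mid',R.apply((0,0,.095))+t)
    print('in rest frame',Ro.from_euler('z',-q[2]).apply([s[0]-q[0],s[1]-q[1],0]))
E
python3 fit.py
```

```text
block [ 0.5455  0.2436 -0.4363] 
 [[0.1, 0.1], [-0.0, -0.1], [-0.4, -0.5], [0.4, 0.0], [0.2, 0.3], [0.4, -0.3], [-0.0, -0.4], [-0.2, 0.3], [-0.2, -0.0], [-0.5, 0.1], [-0.4, 0.5], [-0.0, -1.6], [0.5, -1.3]]
long [0.5202 0.1892 0.07  ]
plunger [0.5709 0.2979 0.13  ]
rest [ 0.487  -0.2442 -0.4479] 
 [[0.3, -0.2], [0.2, -0.5], [-0.6, 0.4], [-0.4, 0.1], [-0.5, 0.4], [0.4, 0.5], [-0.1, -0.4]]
spreader [ 0.4839 -0.2411 -0.4504  0.0054] lean deg 0.3110223210009411 
 [[0.5, -0.5], [-0.8, -0.4], [-0.4, -1.2], [-0.4, -0.5], [-1.3, -0.7], [0.6, -0.5], [-1.4, 0.4], [-1.0, 0.5], [0.5, 1.1], [-0.1, 0.4]]
handle mid [ 0.4836 -0.2415  0.103 ]
in rest frame [-0.0041  0.0014  0.    ]
```

Both fits agree to within about 1 px (roughly 3 mm) and the sizes check out. The long slot is at (0.520, 0.189) with yaw -0.436. The handle is at (0.484, -0.2415) with yaw -0.45. I'll set off towards the rest.

Emit:
send_rows(increments=[{"gripper":-1,"linear":[0.008,-0.02,0.03],"delta_rot":[0,0,-0.01]},{"gripper":-1,"linear":[0.02,-0.06,0.05],"delta_rot":[0,0,-0.02]},{"gripper":-1,"linear":[0.035,-0.105,0.06],"delta_rot":[0,0,-0.03]},{"gripper":-1,"linear":[0.05,-0.15,0.06],"delta_rot":[0,0,-0.04]},{"gripper":-1,"linear":[0.066,-0.195,0.06],"delta_rot":[0,0,-0.05]},{"gripper":-1,"linear":[0.082,-0.24,0.06],"delta_rot":[0,0,-0.06]},{"gripper":-1,"linear":[0.098,-0.285,0.06],"delta_rot":[0,0,-0.07]},{"gripper":-1,"linear":[0.114,-0.33,0.06],"delta_rot":[0,0,-0.07]}])

```text
clock: 0.9
position: [0.3255, 0.2029, 0.2711]
ee_rot: [0.0, 0.221, 0.975, 0.0]
contact_force: [1.0, 0.5, 0.4]
width: 0.0854
gripper_force: 0.0
```

Emit:
send_rows(increments=[{"gripper":-1,"linear":[0.016,-0.045,0],"delta_rot":[0,0,0]},{"gripper":-1,"linear":[0.032,-0.09,0],"delta_rot":[0,0,0]},{"gripper":-1,"linear":[0.048,-0.135,0],"delta_rot":[0,0,0]},{"gripper":-1,"linear":[0.064,-0.18,0],"delta_rot":[0,0,0]},{"gripper":-1,"linear":[0.08,-0.225,0],"delta_rot":[0,0,0]},{"gripper":-1,"linear":[0.096,-0.27,0],"delta_rot":[0,0,0]},{"gripper":-1,"linear":[0.112,-0.315,0],"delta_rot":[0,0,0]},{"gripper":-1,"linear":[0.128,-0.36,0],"delta_rot":[0,0,0]}])

```text
clock: 1.7
position: [0.4536, -0.1573, 0.2709]
ee_rot: [-0.0, 0.222, 0.975, 0.0]
contact_force: [-0.1, 0.0, 0.4]
width: 0.0853
gripper_force: 0.0
```

Emit:
send_rows(increments=[{"gripper":-1,"linear":[0.015,-0.042,0],"delta_rot":[0,0,0]},{"gripper":-1,"linear":[0.03,-0.084,0],"delta_rot":[0,0,0]},{"gripper":-1,"linear":[0.03,-0.084,-0.045],"delta_rot":[0,0,0]},{"gripper":-1,"linear":[0.03,-0.084,-0.09],"delta_rot":[0,0,0]},{"gripper":-1,"linear":[0.03,-0.084,-0.115],"delta_rot":[0,0,0]},{"gripper":-1,"linear":[0.03,-0.084,-0.115],"delta_rot":[0,0,0]}])

```text
clock: 2.3
position: [0.4805, -0.2375, 0.1519]
ee_rot: [-0.005, 0.222, 0.975, 0.002]
contact_force: [-0.5, 0.9, -0.0]
width: 0.0856
gripper_force: 0.0
```

```bash
cat >> h.py <<'E'
def close(n,x,y,w,h,s,out):
    im=grab(n)['pixels']; c=cv2.resize(im[y:y+h,x:x+w],None,fx=s,fy=s,interpolation=cv2.INTER_CUBIC); cv2.imwrite('pics/'+out,c); return c
E
python3 - <<'E'
from h import *
a=close('side',215,190,70,100,5,'x1.png'); b=close('top',275,160,75,100,5,'x2.png'); cv2.imwrite('pics/above.png',np.hstack([a,b])); print(get_state()['position'],get_state()['contact_force'])
E
```

```text
[ 0.48379249 -0.23943026  0.15644603] [0.1570371  0.09411468 0.99902077]
```

View pics/above.png

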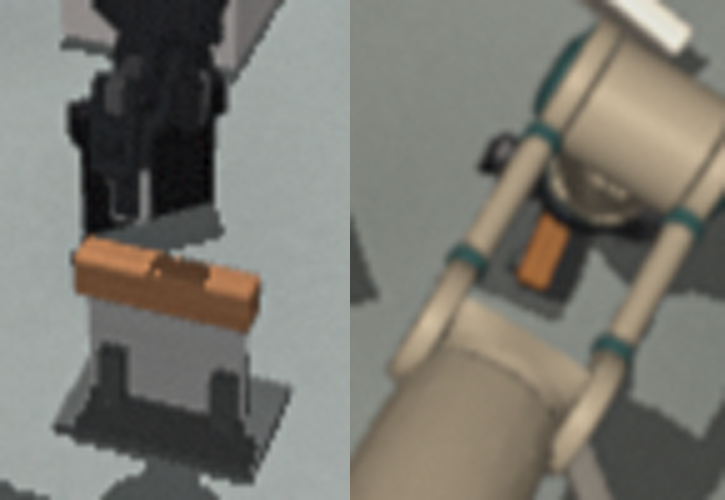

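The open gripper is centred above the brown handle (side crop about (165,270)), with one finger on each side. I'll descend and close.

Emit:
send_rows(increments=[{"gripper":-1,"linear":[0,-0.001,-0.02],"delta_rot":[0,0,0]},{"gripper":-1,"linear":[0,-0.001,-0.045],"delta_rot":[0,0,0]},{"gripper":-1,"linear":[0,-0.001,-0.065],"delta_rot":[0,0,0]},{"gripper":-1,"linear":[0,-0.001,-0.072],"delta_rot":[0,0,0]},{"gripper":-1,"linear":[0,-0.001,-0.072],"delta_rot":[0,0,0]}])

```text
clock: 2.9
position: [0.4842, -0.2406, 0.0851]
ee_rot: [0.001, 0.221, 0.975, -0.0]
contact_force: [-0.8, -0.2, -0.5]
width: 0.0858
gripper_force: 0.0
```

Emit:
send_rows(increments=[{"gripper":1,"linear":[0,0,0],"delta_rot":[0,0,0]},{"gripper":1,"linear":[0,0,0],"delta_rot":[0,0,0]},{"gripper":1,"linear":[0,0,0],"delta_rot":[0,0,0]},{"gripper":1,"linear":[0,0,0],"delta_rot":[0,0,0]},{"gripper":1,"linear":[0,0,0],"delta_rot":[0,0,0]},{"gripper":1,"linear":[0,0,0],"delta_rot":[0,0,0]},{"gripper":1,"linear":[0,0,0],"delta_rot":[0,0,0]},{"gripper":1,"linear":[0,0,0],"delta_rot":[0,0,0]}], newtons=50)

```text
clock: 3.7
position: [0.484, -0.2406, 0.085]
ee_rot: [0.001, 0.222, 0.975, -0.0]
contact_force: [-0.8, -0.1, 6.0]
width: 0.0227
gripper_force: 50.3
```

Emit:
send_rows(increments=[{"gripper":1,"linear":[0,0,0.01],"delta_rot":[0,0,0]},{"gripper":1,"linear":[0,0,0.03],"delta_rot":[0,0,0]},{"gripper":1,"linear":[0,0,0.055],"delta_rot":[0,0,0]},{"gripper":1,"linear":[0,0,0.08],"delta_rot":[0,0,0]},{"gripper":1,"linear":[0,0,0.11],"delta_rot":[0,0,0]},{"gripper":1,"linear":[0,0,0.135],"delta_rot":[0,0,0]},{"gripper":1,"linear":[0,0,0.15],"delta_rot":[0,0,0]},{"gripper":1,"linear":[0,0,0.15],"delta_rot":[0,0,0]}])

```text
clock: 4.5
position: [0.4845, -0.2409, 0.2364]
ee_rot: [0.002, 0.222, 0.975, -0.001]
contact_force: [0.3, -0.8, -3.2]
width: 0.0227
gripper_force: 49.4
```

Emit:
send_rows(increments=[{"gripper":1,"linear":[0.002,0.02,0],"delta_rot":[0,0,0.002]},{"gripper":1,"linear":[0.005,0.06,0],"delta_rot":[0,0,0.004]},{"gripper":1,"linear":[0.009,0.105,0],"delta_rot":[0,0,0.006]},{"gripper":1,"linear":[0.013,0.15,0],"delta_rot":[0,0,0.008]},{"gripper":1,"linear":[0.016,0.195,0],"delta_rot":[0,0,0.01]},{"gripper":1,"linear":[0.02,0.24,0],"delta_rot":[0,0,0.012]},{"gripper":1,"linear":[0.024,0.285,0],"delta_rot":[0,0,0.012]},{"gripper":1,"linear":[0.028,0.33,0],"delta_rot":[0,0,0.012]}])

```text
clock: 5.3
position: [0.5104, 0.0914, 0.2326]
ee_rot: [-0.001, 0.216, 0.976, -0.0]
contact_force: [0.9, 0.8, -3.6]
width: 0.0223
gripper_force: 49.6
```

Emit:
send_rows(increments=[{"gripper":1,"linear":[0.003,0.04,0],"delta_rot":[0,0,0]},{"gripper":1,"linear":[0.006,0.075,0],"delta_rot":[0,0,0]},{"gripper":1,"linear":[0.008,0.1,0],"delta_rot":[0,0,0]},{"gripper":1,"linear":[0.008,0.1,-0.025],"delta_rot":[0,0,0]},{"gripper":1,"linear":[0.008,0.1,-0.055],"delta_rot":[0,0,0]},{"gripper":1,"linear":[0.008,0.1,-0.06],"delta_rot":[0,0,0]},{"gripper":1,"linear":[0.008,0.1,-0.06],"delta_rot":[0,0,0]}])

```text
clock: 6.0
position: [0.5181, 0.1893, 0.1723]
ee_rot: [-0.002, 0.216, 0.976, -0.001]
contact_force: [-0.5, 0.2, -3.0]
width: 0.0229
gripper_force: 49.8
```

```bash
python3 - <<'E'
from h import *
a=close('side',222,130,60,75,6.6,'y1.png'); b=close('top',160,162,61,75,6.6,'y2.png'); cv2.imwrite('pics/over.png',np.hstack([a,b])); s=get_state(); print(s['position'],s['ee_rot'],s['contact_force'],s['moment'])
E
```

```text
[0.52023834 0.18962657 0.17488852] [5.13491141e-04 2.15870796e-01 9.76421759e-01 2.91199355e-04] [ 0.14695394  0.73628285 -2.75099994] [-0.03455606 -0.06532862  0.00448044]
```

View pics/over.png

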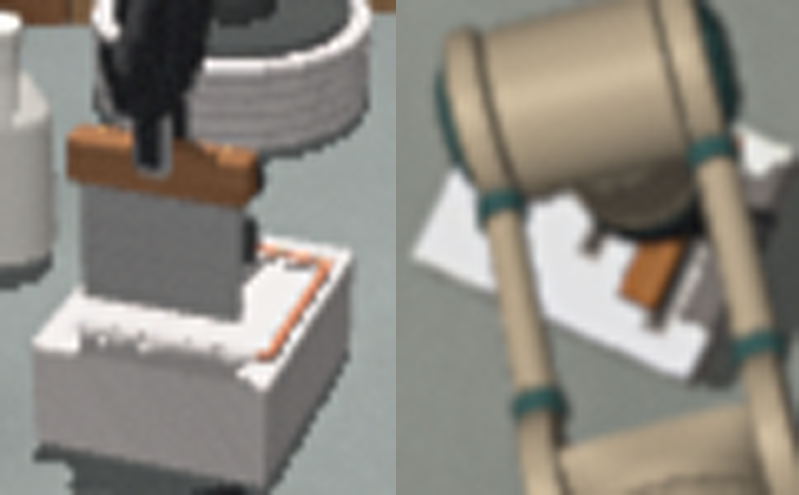

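The side crop shows the blade above the slot: lower edge from (82,292) to (240,320), handle bottom edge from (68,178) to (250,207). I'll fit the held pose from these.

```bash
python3 - <<'E'
from fit import *
np.set_printoptions(precision=4,suppress=True)
S=lambda X,Y:('side',px(X,Y,222,130)); T=lambda X,Y:('top',px(X,Y,160,162,402.6-6.6))
e,f=.056,.012
sp=lambda p:(Ro.from_euler('ZXY',[-.436,p[2],p[3]]),np.array([p[0],p[1],.098]))
obs=[((-.05,-.002,0),S(82,292)),((.05,-.002,0),S(240,320)),((-e,-f,.08),S(68,178)),((e,-f,.08),S(250,207)),((-e,-f,.11),S(68,133)),((-e,f,.11),S(85,125)),((-e,f,.11),T(617,292)),((-e,-f,.11),T(655,308))]
s,r=fit(obs,sp,[.52,.19,0,0]); print(s,np.degrees(s[2:]),r.round(1).tolist())
R,t=sp(s);print('edge in slot frame',Ro.from_euler('z',.436).apply(t-[.5202,.1892,0]))
# slot ends predicted vs seen, and block corners in this view
R=Ro.from_euler('z',-.4363)
for P in((-.06,-.06,.07),(.06,-.06,.07),(.075,-.09,.07),(-.075,-.09,.07),(.075,.09,.07)):
    u=proj('side',R.apply(P)+[.5455,.2436,0])[0]; print(P,((u-[222,130]+.5)*6.6).round(0))
for P in((-.06,-.06,.07),(-.075,-.09,.07),(-.03,-.005,.07)):
    u=proj('top',R.apply(P)+[.5455,.2436,0])[0]; print(P,((u-[160,162]+.5)*6.6+[396,0]).round(0))
E
```

```text
[ 0.5199  0.1863 -0.005   0.012 ] [-0.2885  0.6875] [[0.4, 0.2], [0.3, 0.3], [-0.2, 0.3], [-0.1, 0.6], [-0.4, -0.0], [-0.6, -1.3], [-0.2, -0.4], [0.0, -0.2]]
edge in slot frame [ 0.0009 -0.0027  0.098 ]
(-0.06, -0.06, 0.07) [ 72. 328.]
(0.06, -0.06, 0.07) [258. 360.]
(0.075, -0.09, 0.07) [267. 389.]
(-0.075, -0.09, 0.07) [ 30. 347.]
(0.075, 0.09, 0.07) [351. 252.]
(-0.06, -0.06, 0.07) [655. 334.]
(-0.075, -0.09, 0.07) [691. 377.]
(-0.03, -0.005, 0.07) [592. 252.]
```

The edge is within about 3 mm of the slot axis, and the chamfer captures ±6 mm. I'll shift 2 mm in +y and lower gently.

Emit:
send_rows(increments=[{"gripper":1,"linear":[0.001,0.002,-0.01],"delta_rot":[0,0,0]},{"gripper":1,"linear":[0.001,0.002,-0.02],"delta_rot":[0,0,0]},{"gripper":1,"linear":[0.001,0.002,-0.026],"delta_rot":[0,0,0]},{"gripper":1,"linear":[0.001,0.002,-0.03],"delta_rot":[0,0,0]},{"gripper":1,"linear":[0.001,0.002,-0.034],"delta_rot":[0,0,0]},{"gripper":1,"linear":[0.001,0.002,-0.034],"delta_rot":[0,0,0]}])

```text
clock: 6.7
position: [0.5202, 0.1916, 0.1396]
ee_rot: [-0.0, 0.216, 0.976, -0.0]
contact_force: [-0.5, -0.0, -2.6]
width: 0.0229
gripper_force: 49.8
```

Emit:
send_rows(increments=[{"gripper":1,"linear":[0,0,-0.005],"delta_rot":[0,0,0]},{"gripper":1,"linear":[0,0,-0.01],"delta_rot":[0,0,0]},{"gripper":1,"linear":[0,0,-0.015],"delta_rot":[0,0,0]},{"gripper":1,"linear":[0,0,-0.02],"delta_rot":[0,0,0]},{"gripper":1,"linear":[0,0,-0.025],"delta_rot":[0,0,0]},{"gripper":1,"linear":[0,0,-0.025],"delta_rot":[0,0,0]}])

```text
clock: 7.3
position: [0.5199, 0.1915, 0.1143]
ee_rot: [-0.001, 0.216, 0.976, -0.0]
contact_force: [0.4, -1.0, -3.1]
width: 0.0228
gripper_force: 49.8
```

No contact forces, so the blade is inside the slot. I'll continue down to the floor, expected at a TCP height of about 0.087.

Emit:
send_rows(increments=[{"gripper":1,"linear":[0,0,-0.006],"delta_rot":[0,0,0]},{"gripper":1,"linear":[0,0,-0.012],"delta_rot":[0,0,0]},{"gripper":1,"linear":[0,0,-0.018],"delta_rot":[0,0,0]},{"gripper":1,"linear":[0,0,-0.023],"delta_rot":[0,0,0]},{"gripper":1,"linear":[0,0,-0.025],"delta_rot":[0,0,0]},{"gripper":1,"linear":[0,0,-0.025],"delta_rot":[0,0,0]}])

```text
clock: 7.9
position: [0.5203, 0.1916, 0.0898]
ee_rot: [-0.0, 0.216, 0.976, -0.0]
contact_force: [-0.5, 0.2, -3.0]
width: 0.0224
gripper_force: 49.8
```

Emit:
send_rows(increments=[{"gripper":1,"linear":[0,0,-0.001],"delta_rot":[0,0,0]},{"gripper":1,"linear":[0,0,-0.002],"delta_rot":[0,0,0]},{"gripper":1,"linear":[0,0,-0.003],"delta_rot":[0,0,0]},{"gripper":1,"linear":[0,0,-0.003],"delta_rot":[0,0,0]}])

```text
clock: 8.3
position: [0.5205, 0.1917, 0.0872]
ee_rot: [-0.0, 0.216, 0.976, 0.0]
contact_force: [0.2, 0.0, -2.9]
width: 0.0225
gripper_force: 49.8
```

Emit:
send_rows(increments=[{"gripper":1,"linear":[0,0,-0.001],"delta_rot":[0,0,0]},{"gripper":1,"linear":[0,0,-0.001],"delta_rot":[0,0,0]},{"gripper":1,"linear":[0,0,-0.002],"delta_rot":[0,0,0]},{"gripper":1,"linear":[0,0,-0.002],"delta_rot":[0,0,0]}])

```text
clock: 8.7
position: [0.5207, 0.1919, 0.087]
ee_rot: [0.001, 0.216, 0.976, 0.0]
contact_force: [-2.8, -1.1, 9.9]
width: 0.0226
gripper_force: 51.4
```

The blade stands on the floor at 0.087, as predicted, with about 10 N. I'll ease off and release.

Emit:
send_rows(increments=[{"gripper":1,"linear":[0,0,0.001],"delta_rot":[0,0,0]},{"gripper":0.3,"linear":[0,0,0.001],"delta_rot":[0,0,0]},{"gripper":-0.2,"linear":[0,0,0.001],"delta_rot":[0,0,0]},{"gripper":-0.6,"linear":[0,0,0.001],"delta_rot":[0,0,0]},{"gripper":-1,"linear":[0,0,0.001],"delta_rot":[0,0,0]},{"gripper":-1,"linear":[0,0,0.001],"delta_rot":[0,0,0]},{"gripper":-1,"linear":[0,0,0.001],"delta_rot":[0,0,0]},{"gripper":-1,"linear":[0,0,0.001],"delta_rot":[0,0,0]}], newtons=20)

```text
clock: 9.5
position: [0.5206, 0.1917, 0.0862]
ee_rot: [0.0, 0.216, 0.976, 0.0]
contact_force: [0.2, -0.5, 0.0]
width: 0.0854
gripper_force: 0.0
```

Emit:
send_rows(increments=[{"gripper":-1,"linear":[0,0,0.01],"delta_rot":[0,0,0]},{"gripper":-1,"linear":[0,0,0.03],"delta_rot":[0,0,0]},{"gripper":-1,"linear":[0,0,0.06],"delta_rot":[0,0,0]},{"gripper":-1,"linear":[0,0,0.1],"delta_rot":[0,0,0]},{"gripper":-1,"linear":[0,0,0.13],"delta_rot":[0,0,0]},{"gripper":-1,"linear":[0,0,0.13],"delta_rot":[0,0,0]}])

```text
clock: 10.1
position: [0.5237, 0.1924, 0.222]
ee_rot: [0.005, 0.216, 0.976, 0.002]
contact_force: [0.1, -0.5, -0.3]
width: 0.0855
gripper_force: 0.0
```

Emit:
send_rows(increments=[{"gripper":1,"linear":[0.015,0.035,0],"delta_rot":[0,0,0]},{"gripper":1,"linear":[0.033,0.07,0],"delta_rot":[0,0,0]},{"gripper":1,"linear":[0.05,0.106,0],"delta_rot":[0,0,0]},{"gripper":1,"linear":[0.05,0.106,-0.03],"delta_rot":[0,0,0]},{"gripper":1,"linear":[0.05,0.106,-0.06],"delta_rot":[0,0,0]},{"gripper":1,"linear":[0.05,0.106,-0.07],"delta_rot":[0,0,0]},{"gripper":1,"linear":[0.05,0.106,-0.07],"delta_rot":[0,0,0]},{"gripper":1,"linear":[0.05,0.106,-0.07],"delta_rot":[0,0,0]}])

```text
clock: 10.9
position: [0.5712, 0.2977, 0.1473]
ee_rot: [0.001, 0.216, 0.976, 0.0]
contact_force: [-0.1, -1.3, 0.8]
width: 0.0003
gripper_force: 0.0
```

```bash
python3 - <<'E'
from h import *
a=close('side',222,130,60,75,6.6,'z1.png'); b=close('top',160,162,61,75,6.6,'z2.png'); cv2.imwrite('pics/plung.png',np.hstack([a,b])); s=get_state(); print(s['position'],s['contact_force'],s['width'])
E
```

```text
[0.57170509 0.29786164 0.14816588] [-0.10135276 -0.79278413 -0.46396855] -2.411970837438861e-05
```

View pics/plung.png

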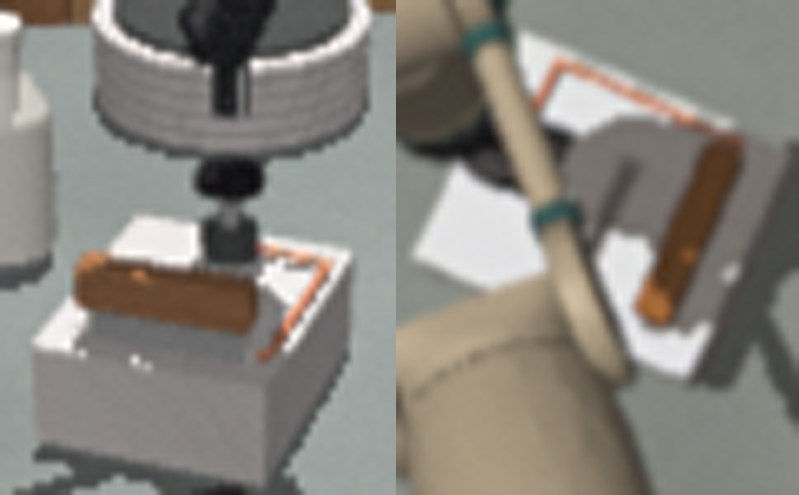

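The spreader is fully home in the slot: in the side view the handle sits low over the block. The closed fingertips (230,115) are straight above the plunger head (230,168). I'll check the projections, then press.

```bash
python3 - <<'E'
from h import *
for P in((.5717,.2979,.148),(.5709,.2979,.13),(.5709,.2979,.118),(.5717,.2979,.16)): print(P,((proj('side',P)[0]-[222,130]+.5)*6.6).round(0))
E
```

```text
(0.5717, 0.2979, 0.148) [228. 145.]
(0.5709, 0.2979, 0.13) [227. 171.]
(0.5709, 0.2979, 0.118) [227. 188.]
(0.5717, 0.2979, 0.16) [228. 128.]
```

Emit:
send_rows(increments=[{"gripper":1,"linear":[0,0,-0.005],"delta_rot":[0,0,0]},{"gripper":1,"linear":[0,0,-0.01],"delta_rot":[0,0,0]},{"gripper":1,"linear":[0,0,-0.015],"delta_rot":[0,0,0]},{"gripper":1,"linear":[0,0,-0.02],"delta_rot":[0,0,0]},{"gripper":1,"linear":[0,0,-0.024],"delta_rot":[0,0,0]},{"gripper":1,"linear":[0,0,-0.024],"delta_rot":[0,0,0]}])

```text
clock: 11.6
position: [0.5701, 0.2975, 0.1212]
ee_rot: [-0.001, 0.216, 0.976, -0.0]
contact_force: [-0.3, -0.1, -0.3]
width: -0.0
gripper_force: 0.0
```

Emit:
send_rows(increments=[{"gripper":1,"linear":[0,0,-0.003],"delta_rot":[0,0,0]},{"gripper":1,"linear":[0,0,-0.006],"delta_rot":[0,0,0]},{"gripper":1,"linear":[0,0,-0.008],"delta_rot":[0,0,0]},{"gripper":1,"linear":[0,0,-0.008],"delta_rot":[0,0,0]}])

```text
clock: 12.0
position: [0.5704, 0.2976, 0.1139]
ee_rot: [-0.0, 0.216, 0.976, -0.0]
contact_force: [1.0, -0.6, 0.4]
width: -0.0004
gripper_force: 0.0
```

```bash
python3 - <<'E'
from h import *
a=close('side',222,130,60,75,6.6,'z3.png'); s=get_state(); print(s['position'],s['contact_force'],s['width'])
E
```

```text
[0.57049309 0.29764712 0.11406495] [ 0.23163659 -0.38002633  0.79371348] -5.25913216962154e-05
```

View pics/z3.png

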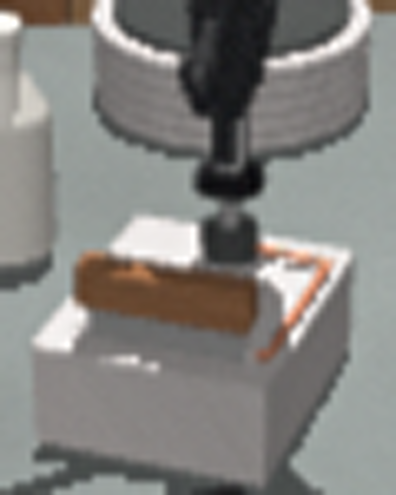

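The fingertips (230,165) are only now reaching the head, which is still up. They end a bit higher than the nominal TCP, so I'll press on by force.

Emit:
send_rows(increments=[{"gripper":1,"linear":[0,0,-0.003],"delta_rot":[0,0,0]},{"gripper":1,"linear":[0,0,-0.006],"delta_rot":[0,0,0]},{"gripper":1,"linear":[0,0,-0.008],"delta_rot":[0,0,0]},{"gripper":1,"linear":[0,0,-0.008],"delta_rot":[0,0,0]}])

```text
clock: 12.45
position: [0.5709, 0.2978, 0.1065]
ee_rot: [0.0, 0.216, 0.976, 0.0]
contact_force: [0.4, 0.7, 2.3]
width: -0.0003
gripper_force: 1.6
```

Emit:
send_rows(increments=[{"gripper":1,"linear":[0,0,-0.003],"delta_rot":[0,0,0]},{"gripper":1,"linear":[0,0,-0.006],"delta_rot":[0,0,0]},{"gripper":1,"linear":[0,0,-0.008],"delta_rot":[0,0,0]},{"gripper":1,"linear":[0,0,-0.008],"delta_rot":[0,0,0]}])

```text
clock: 12.85
position: [0.5709, 0.2978, 0.0985]
ee_rot: [0.0, 0.216, 0.976, 0.0]
contact_force: [-0.4, -0.4, 6.2]
width: -0.0001
gripper_force: 3.0
```

Emit:
send_rows(increments=[{"gripper":1,"linear":[0,0,-0.003],"delta_rot":[0,0,0]},{"gripper":1,"linear":[0,0,-0.006],"delta_rot":[0,0,0]},{"gripper":1,"linear":[0,0,-0.009],"delta_rot":[0,0,0]},{"gripper":1,"linear":[0,0,-0.009],"delta_rot":[0,0,0]}])

```text
clock: 13.25
position: [0.571, 0.2979, 0.0919]
ee_rot: [0.001, 0.216, 0.976, 0.001]
contact_force: [-3.3, -1.0, 14.7]
width: -0.0001
gripper_force: 7.7
```

Emit:
send_rows(increments=[{"gripper":1,"linear":[0,0,-0.001],"delta_rot":[0,0,0]},{"gripper":1,"linear":[0,0,-0.003],"delta_rot":[0,0,0]},{"gripper":1,"linear":[0,0,-0.003],"delta_rot":[0,0,0]},{"gripper":1,"linear":[0,0,-0.003],"delta_rot":[0,0,0]}])

```text
clock: 13.65
position: [0.5711, 0.2979, 0.0917]
ee_rot: [0.002, 0.216, 0.976, 0.001]
contact_force: [-8.2, -3.6, 26.9]
width: 0.0001
gripper_force: 13.7
```

```bash
python3 - <<'E'
from h import *
a=close('side',222,130,60,75,6.6,'z4.png'); s=get_state(); print(s['position'],s['contact_force'],s['width'])
E
```

```text
[0.57109892 0.29790025 0.09172504] [-5.59477971 -2.74286687 27.84767422] -0.00016068353757779663
```

View pics/z4.png

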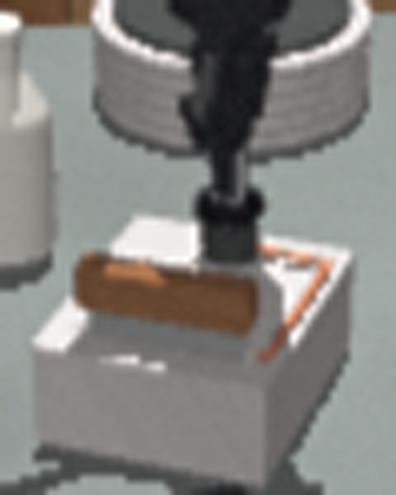

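The plunger is on its stop: the head dropped from y≈182 to ≈208, about 18 mm, and the force rises with no more travel. Now I'll back up.

Emit:
send_rows(increments=[{"gripper":1,"linear":[0,0,0.005],"delta_rot":[0,0,0]},{"gripper":1,"linear":[0,0,0.015],"delta_rot":[0,0,0]},{"gripper":1,"linear":[0,0,0.03],"delta_rot":[0,0,0]},{"gripper":1,"linear":[0,0,0.06],"delta_rot":[0,0,0]},{"gripper":1,"linear":[0,0,0.1],"delta_rot":[0,0,0]},{"gripper":1,"linear":[0,0,0.13],"delta_rot":[0,0,0]},{"gripper":1,"linear":[0,0,0.14],"delta_rot":[0,0,0]},{"gripper":1,"linear":[0,0,0.14],"delta_rot":[0,0,0]}])

```text
clock: 14.5
position: [0.5711, 0.2979, 0.227]
ee_rot: [0.001, 0.216, 0.976, 0.001]
contact_force: [-0.2, 0.4, -0.7]
width: -0.0001
gripper_force: 0.0
```

```bash
python3 - <<'E'
from h import *
d=grab('side'); cv2.imwrite('pics/fin.png',cv2.resize(d['pixels'],(800,600),interpolation=cv2.INTER_CUBIC)); s=get_state(); print(s['position'],s['contact_force'],s['qd'].max())
E
```

```text
[0.57018217 0.29754299 0.22516844] [-0.10472298  0.1501572  -0.71155715] 0.036547968054177794
```

View pics/fin.png

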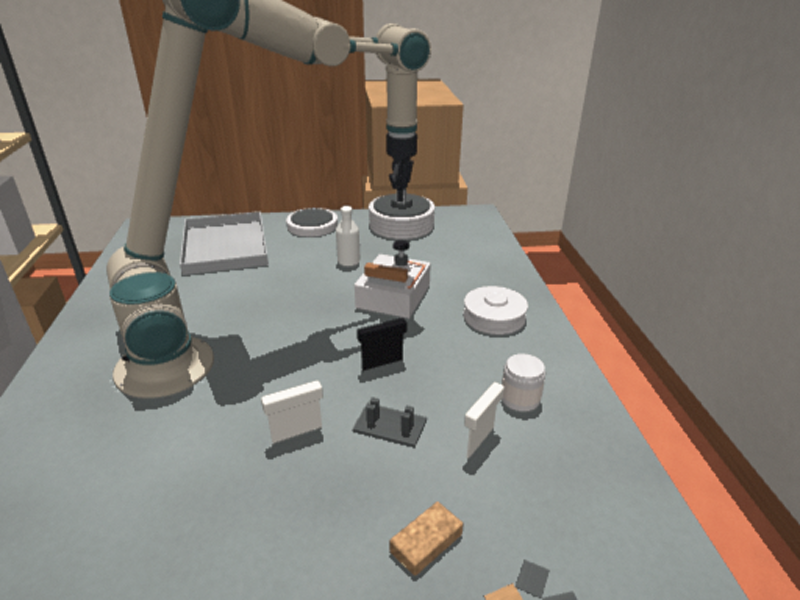

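The spreader is in the slot at (388,270), the plunger is back up at (401,245), the rest is empty, and everything else is where it was. Handing in.

```bash
python3 -c "
from rig import sign_off; print(sign_off())"
```

```text
the job is handed in; nothing more can be done
None
```

I handed the job in at about 14.5 s: the spreader stands fully home in the long slot, the plunger was pressed to its stop and sprang back up, and in the last side picture the other things were where they started.

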